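Set out a counter display of tool accessories

ROBOT

A 6-joint arm with a two-finger parallel gripper is mounted at the origin on the work surface. World frame = base frame: x ahead of the robot, y to its left, z up, the work surface at z = 0. Lengths are in m, angles in rad, forces in N, time in s.
With the tool pointing down it reaches from about 0.425 to 0.95 m from the base axis. Payload 3.5 kg.
Tool frame: the origin (TCP) lies at the very end of the fingers, on their centre line; the grasp point (between the pads) lies 19 mm behind it (ctrl.grip_point_offset is the distance from the TCP to the grasp point, in m); z points along the fingers, y is the line along which they close (so a half turn about z gives the same grasp; the last joint's range is limited). The gripper opens to 85 mm and grips with 20 to 120 N. Pads are 22 mm wide; open, the fingers measure 114 mm over their backs; the gripper's body (76 mm by 85 mm) begins 54 mm behind the grasp point. The pads swing forward as they close: fully open they stand 13 mm farther back than shut.
Start: joints at [-1.29, 0.286, 1.577, -0, 1.279, -0.15], TCP at [0.282, -0.613, 0.231] pointing down, gripper open.
Joint ranges: [-2.77, 2.77], [-0.9, 2.22], [0.21, 2.48], [-1.53, 4.67], [0.24, 2.81], [-2.84, 2.84]. Speed limits (rad/s): [2.79, 2.79, 3.14, 3.14, 3.14, 3.14].

INTERFACE

Orientations are given as a unit quaternion [x, y, z, w].
In Python, from plant import telemetry, vision, ctrl gives the robot as it stands.
- The arm moves only by the tool arm_command, never from a script. Its argument "series" is one flat list of numbers, 7 for each row, row after row: the shift along the tool's x, y, z in cm, then the turn, a rotation vector about the tool's x, y, z in degrees, then the closure, from 0 (fully open) to 1 (shut). A call has 1 to 10 rows; each row is the pose to reach, as a shift and turn from the pose commanded when the call began, along the tool's axes at that moment; what a row does not reach only later rows make up. A row lasts 1/12 s, in which the tool goes at most 41.7 mm and 7.16 degrees, less where a joint would pass 70% of its speed; a pose out of reach is approached as far as the arm can. A call with a gripper value outside its range is refused whole. The fingers move at their own pace and stop on an object; "force" is the grip in N (left out, the last holds). Time passes only in rows, so rows that repeat a pose let the fingers close. It gives the time, the measured TCP pose, the force, the opening and the grip force at its end, in the units of the state.
- telemetry.get_state(): the state, without advancing time (a new reading comes with each control period).
- vision.read_camera(name): name is "scene" or "top"; returns a dict with "color" (480x640x3 uint8, blue, green, red), "K" (3x3 intrinsics, pixels), "D" ([k1, k2, p1, p2, k3] as OpenCV has them; the pictures are not rectified), "rvec" (rotation vector, rad) and "tvec" (3), from world to camera coordinates, as OpenCV has them. Camera axes: x right, y down, z forward; pixel columns grow to the right and rows downward; lengths in m; the calibration is good to about 2 mm. A picture is of the moment at which its call begins. There is no depth.
- ctrl.sign_off(): hands the job in; it is judged then, once.
The state is a dict: "time": time; "qpos": joint angles; "dq": joint speeds; "joint_efforts": joint torques, N m; "eef_pos": TCP position; "tcp_rot": TCP orientation; "contact_force": force on the tool from outside, world axes, zero at the start; "wrist_torque": the same for the moment, N m; "opening": opening from 0.0 (shut) to 1.0 (fully open); "finger_force": force on a finger pad.
Only numpy, scipy, OpenCV 4.12 (cv2) and the standard library are available. Lean on these libraries where they do the work, as an engineer would, in place of code of your own. Each camera call takes 0.05 s, during which the arm holds its last target. There are 200 camera calls.

TASK

Set out the counter display on the long black board: stand the carton in the middle of the board, midway between the two white risers and with its long side along the board, and stand the hole saw on top of it, arbor up; stand the deep socket in the middle of the round riser and the tape measure in the middle of the square riser. Set the battery pack flat on top of the charger, between its two end stops and in line with it. Everything ends upright, let go and still.

Things in the scene. Friction and masses are not known exactly. Their poses are not given: they have to be found in the camera images.
- carton_mid (a point): Loose closed brown cardboard carton with a paper strip along its top, 95 x 62 x 40 mm (its x, y, z), 0.25 kg. The point is its centre, 20 mm above its underside; x along the long side, z up. Stands on the table at the start.
- holesaw_mid (a point): Loose steel hole saw standing teeth down: a solid-looking round cup 54 mm in diameter and 44 mm high, with a thin dark arbor (12 mm diameter) rising 16 mm more from the centre of its top, 60 mm in all, 0.2 kg. The point is on its axis, 30 mm above its underside (at the upper part of the cup, where it can be gripped across the 54 mm); z up along the axis.
- tape_mid (a point): Loose grey tape measure standing on its flat base: 74 mm long (x), 38 mm thick between its two flat side faces (y), 68 mm high with a rounded top, round black discs on the sides, 0.3 kg. The point is its centre, 34 mm above its underside; z up.
- socket_mid (a point): Loose dark steel deep impact socket, an upright plain cylinder 36 mm in diameter and 80 mm high with a bright line round it near the top and a square recess mark on its top face, 0.35 kg. The point is its centre, 40 mm above its underside; z up along the axis.
- battery_mid (a point): Loose black battery pack: body 90 x 60 mm (x, y) and 34 mm high, on it a narrower raised block (70 x 40 mm, 12 mm high) with two brass strips; 46 mm high in all, 0.45 kg. The point is its centre, 23 mm above its underside; x along the 90 mm side, z up. Either way round on the charger is right.
- board: Long low black board fixed on the table, 110 mm (x) by 430 mm (y) and 8 mm thick, turned a little at each start. Origin: centre of its underside, on the table; y along its length. Its middle, between the risers, is the carton's place; its top is 8 mm above the table.
- round_riser: White round disc, 90 mm in diameter and 25 mm high, fixed on the board 160 mm from the board's middle, towards one end or the other. Origin: centre of its underside, 8 mm above the table; its top is 33 mm above the table. The socket's place.
- square_riser: White square block, 90 x 90 mm and 25 mm high, fixed on the board 160 mm from its middle, at the end that the round riser leaves free. Origin: centre of its underside, 8 mm above the table; its top is 33 mm above the table. The tape measure's place.
- charger: Grey battery charger fixed on the table, 120 mm (x) by 84 mm (y), flat top 32 mm above the table with three brass strips along x. A black stop 7 mm thick rises 8 mm above the top across each x end, leaving 106 mm between the stops; the y sides are open. Origin: centre of its underside, on the table; x along its length. The battery's place, centred, its long side along x.

How it is judged:
At the end, for the whole second after the job is handed in: Carton at the board's middle, hole saw on the carton, socket on the round and tape measure on the square riser, battery on the charger: each within 15 mm of centre, 5 mm of its resting height, upright within 0.1 rad, still; carton in line within 0.25 rad, battery within 0.2 rad (x of carton_mid in the frame of board between -0.015 and 0.015 m and y of carton_mid in the frame of board between -0.015 and 0.015 m and height (world z) of carton_mid between 0.023 and 0.033 m and angle between each of carton_mid, holesaw_mid, socket_mid, tape_mid, battery_mid's own z axis and vertical below 0.1 rad and angle between the x axis of carton_mid and the y axis of board, either way round below 0.25 rad and horizontal distance between holesaw_mid and carton_mid below 0.015 m and height (world z) of holesaw_mid between 0.073 and 0.083 m and horizontal distance between socket_mid and round_riser below 0.015 m and height (world z) of socket_mid between 0.068 and 0.078 m and horizontal distance between tape_mid and square_riser below 0.015 m and height (world z) of tape_mid between 0.062 and 0.072 m and horizontal distance between battery_mid and charger below 0.015 m and height (world z) of battery_mid between 0.05 and 0.06 m and angle between the x axis of battery_mid and the x axis of charger, either way round below 0.2 rad and linear speed of each of carton, holesaw, tape, socket, battery below 0.02 m/s); the robot touches nothing.
It also fails if it takes over 128 s, if anything falls off the work surface, if the arm or the gripper's body presses on something with over 40 N, if the wrist force passes 120 N, or if a joint passes its speed limit or range.

## Working session

There is one attempt and no reset: what is moved stays moved. The work goes in short steps, Python scripts to look and compute and a tool call to move; the robot and the scene stay as the last step left them, time stands still between calls to the robot, and variables do not carry over. Pictures are saved under pics/ and viewed, at most 14 in all, crops included, and the job is handed in when it is done.

Besides the shell and the picture viewer there is one more tool, called after "Request:" by a JSON object that holds its "name" and its "arguments". arm_command: Moves the arm, as the interface text tells. Its arguments: {"type":"object","properties":{"series":{"type":"array","items":{"type":"number"}},"force":{"type":"number"}},"required":["series"]}

```bash
mkdir -p pics; ls; cat > h.py <<'E'
import numpy as np, cv2
from scipy.spatial.transform import Rotation as R
from plant import telemetry, vision, ctrl
def cam(n):
    c=vision.read_camera(n); return c
def ray(c,uv):
    uv=np.array(uv,float).reshape(-1,1,2)
    K=np.array(c["K"],float);D=np.array(c["D"],float)
    n=cv2.undistortPoints(uv,K,D).reshape(-1,2)
    Rm=cv2.Rodrigues(np.array(c["rvec"],float))[0];t=np.array(c["tvec"],float).ravel()
    d=np.c_[n,np.ones(len(n))]@Rm
    return -Rm.T@t,d
def plane(c,uv,z):
    o,d=ray(c,uv); s=(z-o[2])/d[:,2]
    return o+s[:,None]*d
def proj(c,P):
    return cv2.projectPoints(np.array(P,float).reshape(-1,3),np.array(c["rvec"],float),np.array(c["tvec"],float),np.array(c["K"],float),np.array(c["D"],float))[0].reshape(-1,2)
E
python3 - <<'E'
from h import *
import pickle
for n in("scene","top"):
    c=cam(n); cv2.imwrite(f"pics/{n}0.png",c["color"]); pickle.dump(c,open(n+"0.pkl","wb"))
    o,d=ray(c,[[320,240]]);print(n,o,d)
print(telemetry.get_state(),ctrl.grip_point_offset)
E
```

```text
pics
scene [ 1.13691952 -0.21880678  0.90085082] [[-0.55808166  0.21515219 -0.80152113]]
top [0.37010134 0.00698523 1.4084406 ] [[ 0.13697147 -0.02381785 -0.99034904]]
{'time': 0.1, 'qpos': array([-1.28998257e+00,  2.87106571e-01,  1.57805226e+00,  1.94691937e-05,
        1.27862458e+00, -1.49990223e-01]), 'dq': array([ 0.00042864, -0.00192193, -0.0043931 ,  0.00036152, -0.00022743,
       -0.0006441 ]), 'joint_efforts': array([ 8.51411405e-04, -4.07298267e+01, -2.93701494e+01, -1.55316202e-04,
        3.42948013e-03,  1.83435547e-07]), 'eef_pos': array([ 0.28174772, -0.61271755,  0.23005412]), 'tcp_rot': array([ 9.76890567e-01,  2.13737267e-01, -6.23004898e-05, -1.09364472e-03]), 'contact_force': array([-0.70682915,  0.27093782,  0.29998649]), 'wrist_torque': array([-0.05686115,  0.00603753,  0.05536576]), 'finger_force': 0.0, 'opening': 0.9995750117436802} 0.0187
```

View pics/top0.png

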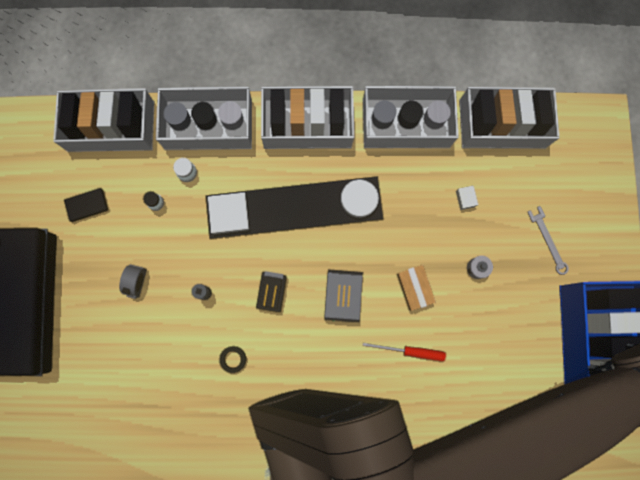

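View pics/scene0.png

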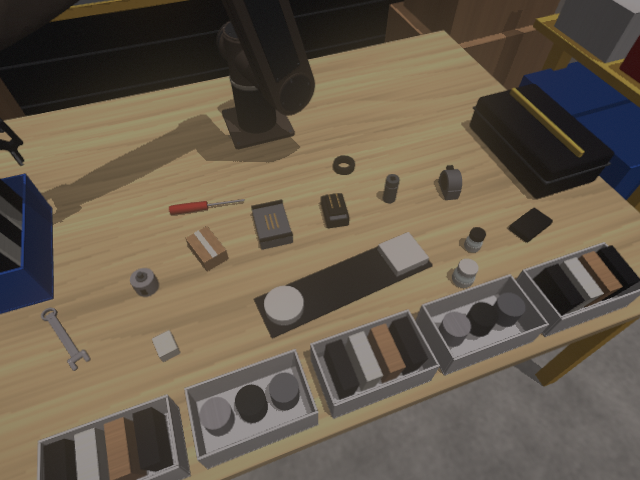

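Top view: tape (133,281), socket (202,292), battery (271,292), charger (344,295), carton (416,288) and hole saw (480,268). The board has the square riser at (228,213) and the round one at (360,198). The scene view shows the same layout.

```bash
python3 - <<'E'
import pickle
from h import *
c=pickle.load(open("top0.pkl","rb"));im=c["color"]
hsv=cv2.cvtColor(im,cv2.COLOR_BGR2HSV)
for n,u in dict(wood=(300,260),tape=(133,281),batt=(262,300),chg=(335,310),carton=(408,285),strip=(416,288),board=(300,205),sq=(228,213)).items(): print(n,hsv[u[1],u[0]])
def rep(name,m,box,z):
    x0,y0,x1,y1=box; mm=np.zeros_like(m);mm[y0:y1,x0:x1]=m[y0:y1,x0:x1]
    cs,_=cv2.findContours(mm,cv2.RETR_EXTERNAL,cv2.CHAIN_APPROX_NONE)
    k=max(cs,key=cv2.contourArea)[:,0].astype(np.float32)
    P=plane(c,k,z)[:,:2].astype(np.float32)
    r=cv2.minAreaRect(P*1000);print(name,np.round(r[0],1),np.round(r[1],1),round(r[2],1))
    return P
H,S,V=cv2.split(hsv)
white=((S<60)&(V>150)).astype(np.uint8)
rep("sq",white,(200,180,255,240),.033);rep("rd",white,(330,170,390,225),.033)
wood=((S>70)&(V>110)).astype(np.uint8)
nw=1-wood
rep("board",nw,(195,170,395,245),.008)
rep("charger",nw,(315,260,373,330),.03)
rep("batt",nw,(250,262,295,320),.03)
rep("tape",nw,(110,255,160,310),.05)
rep("socket",nw,(185,275,218,308),.04)
rep("saw",nw,(460,248,500,288),.044)
br=(((H<16)&(S>90))|((S<60)&(V>120))).astype(np.uint8)
rep("carton",br,(390,255,445,325),.04)
a=cv2.resize(im[245:325,105:305],None,fx=4,fy=4,interpolation=cv2.INTER_CUBIC)
b=cv2.resize(im[245:325,305:505],None,fx=4,fy=4,interpolation=cv2.INTER_CUBIC)
cv2.imwrite("pics/crop.png",cv2.resize(np.vstack([a,b]),None,fx=.93,fy=.93))
E
```

```text
wood [ 21 114 201]
tape [120   7 114]
batt [18 56 59]
chg [105   4 118]
carton [ 16 141 179]
strip [ 60   5 202]
board [26 38 47]
sq [102   6 204]
sq [629.6 195. ] [88.7 88.8] 6.0
rd [ 663.3 -122.9] [84.8 86.5] 89.0
board [645.6  36. ] [110.  426.9] 6.0
charger [426.8 -79.3] [ 83.9 121.8] 85.1
batt [438.7  90.6] [61.2 92. ] 80.0
tape [465.2 417.8] [57.8 74.6] 72.8
socket [439.1 254.4] [48.1 33.4] 69.3
saw [ 491.9 -405.3] [61.5 55. ] 89.2
carton [ 444.9 -253.8] [96.  19.5] 17.6
```

View pics/crop.png

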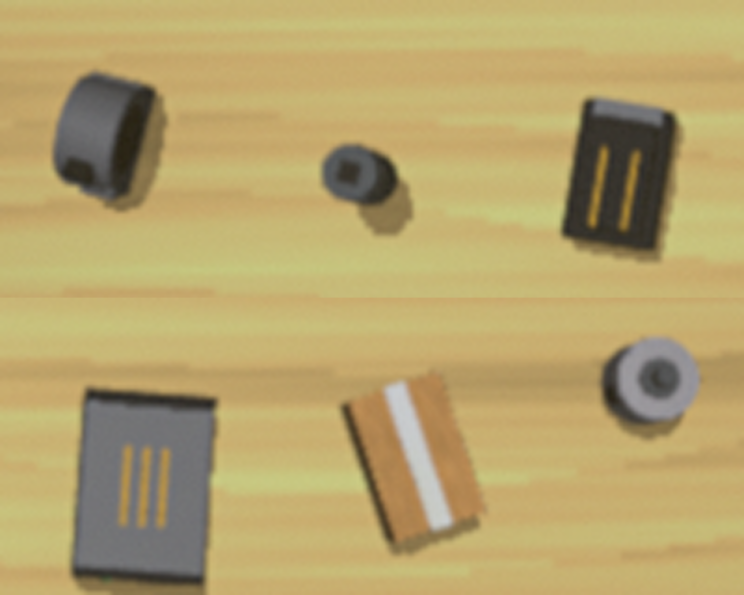

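```bash
python3 - <<'E'
import pickle
from h import *
T=pickle.load(open("top0.pkl","rb"));Sc=pickle.load(open("scene0.pkl","rb"))
def mask(c):
    H,S,V=cv2.split(cv2.cvtColor(c["color"],cv2.COLOR_BGR2HSV)); return ((S<60)).astype(np.uint8),H,S,V
def blob(m,b):
    x0,y0,x1,y1=b; mm=np.zeros_like(m);mm[y0:y1,x0:x1]=m[y0:y1,x0:x1]
    cs,_=cv2.findContours(mm,cv2.RETR_EXTERNAL,cv2.CHAIN_APPROX_NONE);return max(cs,key=cv2.contourArea)
def cen(k): x,y,w,h=cv2.boundingRect(k); return [x+w/2-.5,y+h/2-.5]
mt,H,S,V=mask(T);ms,H2,S2,V2=mask(Sc)
def tri(a,b):
    o1,d1=ray(T,[a]);o2,d2=ray(Sc,[b]);d1=d1[0];d2=d2[0]
    s=np.linalg.lstsq(np.c_[d1,-d2],o2-o1,rcond=None)[0]
    p,q=o1+s[0]*d1,o2+s[1]*d2; return (p+q)/2,np.linalg.norm(p-q)
for n,bt,bs in [("tape",(110,255,160,310),(432,160,470,205)),("socket",(185,275,218,308),(378,168,405,208)),("saw",(460,248,500,288),(125,262,165,300))]:
    kt,ks=blob(mt,bt),blob(ms,bs);p,e=tri(cen(kt),cen(ks));print(n,cv2.boundingRect(kt),cv2.boundingRect(ks),np.round(p*1000,1),round(e*1000,1))
    if n=="tape":
        r=cv2.minAreaRect((plane(T,kt[:,0],.05)[:,:2]*1000).astype(np.float32));print(r)
# brass strips
for n,b,z in [("batt",(250,265,295,318),.046),("chg",(318,265,372,325),.032)]:
    m=((S>90)&(V>80)&(H<30)).astype(np.uint8); x0,y0,x1,y1=b
    er=b if 0 else None
    cs,_=cv2.findContours(m[y0:y1,x0:x1],cv2.RETR_EXTERNAL,cv2.CHAIN_APPROX_NONE)
    for k in cs:
        x,y,w,h=cv2.boundingRect(k)
        if x>0 and y>0 and x+w<x1-x0 and y+h<y1-y0:
            P=plane(T,(k[:,0]+[x0,y0]),z)*1000; print(n,np.round((P.max(0)+P.min(0))[:2]/2,1),np.ptp(P,axis=0)[:2])
# socket top / saw top (bright faces)
print("socketV",V[283:303,193:213:1].tolist()[8]); 
for n,b,thr,z in [("sockettop",(188,278,216,306),75,.08),("sawtop",(462,250,498,288),105,.044)]:
    k=blob(((S<60)&(V>thr)).astype(np.uint8),b);P=plane(T,k[:,0],z)*1000;print(n,cv2.minAreaRect(P[:,:2].astype(np.float32)))
E
```

```text
tape (120, 265, 26, 34) (444, 169, 18, 31) [467.7 429.4  17.1] 7.8
((465.4834289550781, 420.1449890136719), (52.04048156738281, 74.16017150878906), 75.42312622070312)
socket (192, 284, 17, 15) (386, 174, 13, 29) [440.8 257.6  39.2] 0.5
saw (468, 256, 25, 23) (130, 268, 28, 28) [ 492.6 -414.4   20.3] 1.6
batt [428.7  84.4] [48.93172716 11.81390324]
batt [431.2 103. ] [48.97246575 11.73882996]
chg [426.4 -91.9] [47.15636796  7.83294994]
chg [428.8 -80.1] [47.16405773  7.82778201]
chg [429.  -67.1] [47.15556713  5.44882667]
socketV [91, 87, 75, 62, 57, 56, 54, 57, 69, 87, 92, 93, 88, 68, 61, 55, 46, 53, 111, 183]
sockettop ((438.8352355957031, 253.81309509277344), (32.066871643066406, 29.850093841552734), 0.6165748834609985)
sawtop ((491.7996520996094, -410.16632080078125), (51.50699234008789, 50.26464080810547), 89.24945831298828)
```

```bash
cat >> h.py <<'E'
def to(*tg):
    """tg: (x,y,z mm, finger-line deg) targets; prints tool-frame shift cm, rotvec deg for each, all from the present pose"""
    s=telemetry.get_state();p=s["eef_pos"]*1000;r=R.from_quat(s["tcp_rot"])
    ya=r.as_matrix()[:,1];y0=np.degrees(np.arctan2(ya[1],ya[0]))
    print("t%.1f"%s["time"],p.round(1),"yaw%.1f"%y0,"open%.2f F%.0f"%(s["opening"],s["finger_force"]),"contact",s["contact_force"].round(1))
    for x,y,z,a in tg:
        a=(a-y0+90)%180-90+y0
        g=R.from_euler("z",a+90,degrees=True)*R.from_quat([1,0,0,0])
        print((x,y,z),r.inv().apply((np.array([x,y,z])-p)/10).round(2),np.degrees((r.inv()*g).as_rotvec()).round(1),"q6~%.0f"%(np.degrees(np.arctan2(y,x))-a))
E
python3 -c "
from h import *
to((445,-254,150,-72.4),(445,-254,8,-72.4))"
```

```text
t0.1 [ 281.7 -612.7  230.1] yaw-65.3 open1.00 F0 contact [-0.7  0.3  0.3]
(445, -254, 150) [ 29.81 -25.76   8.07] [-0.1 -0.   7.1] q6~43
(445, -254, 8) [ 29.81 -25.73  22.27] [-0.1 -0.   7.1] q6~43
```

Request:
{"name": "arm_command", "arguments": {"series": [29.8, -25.8, 8.0, 0, 0, 7, 0, 29.8, -25.8, 8.0, 0, 0, 7, 0, 29.8, -25.8, 8.0, 0, 0, 7, 0, 29.8, -25.8, 8.0, 0, 0, 7, 0, 29.8, -25.8, 8.0, 0, 0, 7, 0, 29.8, -25.8, 8.0, 0, 0, 7, 0, 29.8, -25.8, 8.0, 0, 0, 7, 0, 29.8, -25.8, 8.0, 0, 0, 7, 0, 29.8, -25.8, 8.0, 0, 0, 7, 0, 29.8, -25.8, 8.0, 0, 0, 7, 0]}}

```text
time: 0.93
eef_pos: [0.445, -0.2507, 0.1499]
tcp_rot: [0.988, 0.154, -0.001, -0.001]
contact_force: [0.5, -0.0, 0.6]
opening: 1.001
finger_force: 0.0
```

Request:
{"name": "arm_command", "arguments": {"series": [0, 0, 0, 0, 0, 0, 0, 0, 0, 0, 0, 0, 0, 0, 0, 0, 0, 0, 0, 0, 0]}}

```text
time: 1.18
eef_pos: [0.4449, -0.2547, 0.1514]
tcp_rot: [0.988, 0.154, -0.0, 0.0]
contact_force: [-0.1, -0.9, 0.3]
opening: 1.002
finger_force: 0.0
```

```bash
python3 -c "
from h import *
to((445,-254,150,-72.4),(445,-254,9,-72.4))
c=cam('top');s=cam('scene');cv2.imwrite('pics/a.png',np.hstack([cv2.resize(c['color'][200:340,340:520],None,fx=2.2,fy=2.2),cv2.resize(s['color'][140:280,120:300],None,fx=2.2,fy=2.2)]))"
```

```text
t1.2 [ 444.9 -254.7  151.4] yaw-72.3 open1.00 F0 contact [-0.1 -0.9  0.3]
(445, -254, 150) [ 0.03 -0.07  0.14] [0.  0.  0.1] q6~43
(445, -254, 9) [ 0.03 -0.07 14.24] [0.  0.  0.1] q6~43
```

View pics/a.png

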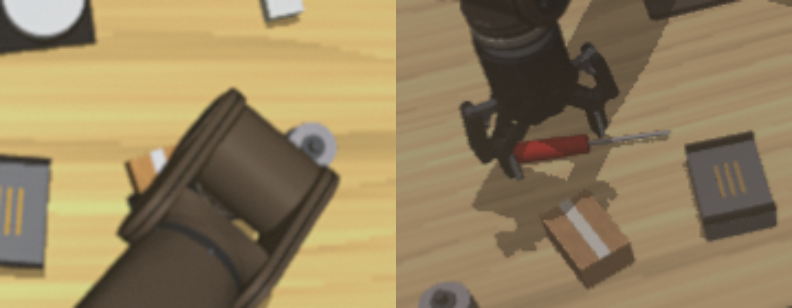

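The gripper is above the carton, with its fingers across the 62 mm side and clear on both sides.

Request:
{"name": "arm_command", "arguments": {"series": [0, -0.1, 7, 0, 0, 0, 0, 0, -0.1, 11, 0, 0, 0, 0, 0, -0.1, 14.2, 0, 0, 0, 0, 0, -0.1, 14.2, 0, 0, 0, 0, 0, -0.1, 14.2, 0, 0, 0, 0, 0, -0.1, 14.2, 0, 0, 0, 1, 0, -0.1, 14.2, 0, 0, 0, 1, 0, -0.1, 14.2, 0, 0, 0, 1, 0, -0.1, 14.2, 0, 0, 0, 1, 0, -0.1, 14.2, 0, 0, 0, 1], "force": 40}}

```text
time: 2.12
eef_pos: [0.4462, -0.2553, 0.0118]
tcp_rot: [0.988, 0.154, 0.002, 0.002]
contact_force: [-0.7, -2.0, 4.9]
opening: 0.714
finger_force: 47.5
```

Request:
{"name": "arm_command", "arguments": {"series": [0, 0, 0, 0, 0, 0, 1, 0, 0, 0, 0, 0, 0, 1, 0, 0, 0, 0, 0, 0, 1, 0, 0, 0, 0, 0, 0, 1]}}

```text
time: 2.45
eef_pos: [0.4463, -0.2553, 0.0118]
tcp_rot: [0.988, 0.154, 0.001, 0.002]
contact_force: [-1.5, -2.2, 6.5]
opening: 0.718
finger_force: 47.7
```

```bash
python3 -c "
from h import *
to((445,-254,150,-72.4),(646,36,150,6.05))"
```

```text
t2.5 [ 446.3 -255.3   11.8] yaw-72.3 open0.72 F48 contact [-1.5 -2.2  6.5]
(445, -254, 150) [ -0.05  -0.1  -13.82] [ 0.3 -0.1  0.1] q6~43
(646, 36, 150) [ 27.91 -21.63 -13.86] [  0.3   0.1 -78.4] q6~-3
```

Request:
{"name": "arm_command", "arguments": {"series": [0, 0, -4, 0, 0, 0, 1, 0, 0, -8, 0, 0, 0, 1, 0, 0, -12, 0, 0, 0, 1, 3, -2.5, -14, 0, 0, -7, 1, 6, -5, -14, 0, 0, -14, 1, 9, -7.5, -14, 0, 0, -21, 1, 12, -10, -14, 0, 0, -28, 1, 15, -12.5, -14, 0, 0, -35, 1, 18, -15, -14, 0, 0, -42, 1, 21, -17, -14, 0, 0, -49, 1]}}

```text
time: 3.28
eef_pos: [0.5926, -0.0247, 0.1486]
tcp_rot: [0.833, 0.553, -0.001, -0.001]
contact_force: [0.3, -0.4, -2.6]
opening: 0.717
finger_force: 46.6
```

```bash
python3 -c "
from h import *
to((646,36,60,6.05),(646,36,21,6.05))"
```

```text
t3.3 [592.6 -24.7 148.6] yaw-22.9 open0.72 F47 contact [ 0.3 -0.4 -2.6]
(646, 36, 60) [7.67 2.58 8.85] [ -0.1  -0.  -29. ] q6~-3
(646, 36, 21) [ 7.67  2.59 12.75] [ -0.1  -0.  -29. ] q6~-3
```

Request:
{"name": "arm_command", "arguments": {"series": [3, 1, 0, 0, 0, -7, 1, 6, 2, 2, 0, 0, -14, 1, 7, 2.3, 5, 0, 0, -21, 1, 7, 2.3, 8, 0, 0, -28, 1, 7, 2.3, 8.5, 0, 0, -29, 1, 7, 2.3, 8.5, 0, 0, -29, 1, 7, 2.3, 8.5, 0, 0, -29, 1]}}

```text
time: 3.87
eef_pos: [0.6416, 0.0273, 0.0646]
tcp_rot: [0.672, 0.74, -0.0, -0.0]
contact_force: [0.2, 0.1, -1.7]
opening: 0.717
finger_force: 46.4
```

```bash
python3 -c "
from h import *
to((646,36,60,6.05),(646,36,20,6.05))
for n in('top','scene'):
  c=cam(n);cv2.imwrite('pics/b%s.png'%n,c['color'])"
```

```text
t3.9 [641.6  27.3  64.6] yaw5.5 open0.72 F46 contact [ 0.2  0.1 -1.7]
(646, 36, 60) [0.83 0.52 0.46] [-0.  -0.  -0.5] q6~-3
(646, 36, 20) [0.83 0.53 4.46] [-0.  -0.  -0.5] q6~-3
```

Request:
{"name": "arm_command", "arguments": {"series": [0.8, 0.5, 0.5, 0, 0, -0.5, 1, 0.8, 0.5, 1.5, 0, 0, -0.5, 1, 0.8, 0.5, 3, 0, 0, -0.5, 1, 0.8, 0.5, 4.2, 0, 0, -0.5, 1, 0.8, 0.5, 4.5, 0, 0, -0.5, 1, 0.8, 0.5, 4.5, 0, 0, -0.5, 1, 0.8, 0.5, 4.5, 0, 0, -0.5, 1]}}

```text
time: 4.55
eef_pos: [0.6458, 0.036, 0.0193]
tcp_rot: [0.668, 0.744, -0.0, -0.001]
contact_force: [-3.6, -0.2, 4.6]
opening: 0.712
finger_force: 48.6
```

```bash
python3 -c "
from h import *
to((646,36,20,6.05))"
```

```text
t4.5 [645.8  36.   19.3] yaw6.2 open0.71 F49 contact [-3.6 -0.2  4.6]
(646, 36, 20) [-0.    0.02 -0.07] [-0.1 -0.   0.1] q6~-3
```

Request:
{"name": "arm_command", "arguments": {"series": [0, 0, 0, 0, 0, 0, 0, 0, 0, 0, 0, 0, 0, 0, 0, 0, 0, 0, 0, 0, 0, 0, 0, 0, 0, 0, 0, 0, 0, 0, 0, 0, 0, 0, 0, 0, -3, 0, 0, 0, 0, 0, 0, -7, 0, 0, 0, 0, 0, 0, -11, 0, 0, 0, 0, 0, 0, -14, 0, 0, 0, 0, 0, 0, -14, 0, 0, 0, 0]}}

```text
invalid input at $.series: expected a multiple of 7 numbers
```

```bash
python3 -c "
from h import *
to((492,-411,150,-40),(492,-411,150,-90))"
```

```text
t4.5 [645.8  36.   19.3] yaw6.2 open0.71 F49 contact [-3.6 -0.2  4.6]
(492, -411, 150) [-42.78 -20.12 -13.06] [-0.1  0.  46.2] q6~0
(492, -411, 150) [-42.78 -20.12 -13.06] [ -0.1  -0.1 -83.8] q6~-130
```

Request:
{"name": "arm_command", "arguments": {"series": [0, 0, 0, 0, 0, 0, 0, 0, 0, 0, 0, 0, 0, 0, 0, 0, 0, 0, 0, 0, 0, 0, 0, 0, 0, 0, 0, 0, 0, 0, -3, 0, 0, 0, 0, 0, 0, -7, 0, 0, 0, 0, 0, 0, -11, 0, 0, 0, 0, 0, 0, -14, 0, 0, 0, 0]}}

```text
time: 5.22
eef_pos: [0.647, 0.0358, 0.1626]
tcp_rot: [0.668, 0.744, 0.001, 0.001]
contact_force: [1.2, -0.0, -1.1]
opening: 0.998
finger_force: 0.0
```

Request:
{"name": "arm_command", "arguments": {"series": [-3.7, -1.7, 0, 0, 0, 0, 0, -7.4, -3.4, 0, 0, 0, 0, 0, -11.1, -5.1, 0, 0, 0, 0, 0, -14.8, -6.8, 0, 0, 0, 0, 0, -18.5, -8.5, 0, 0, 0, 0, 0, -22.2, -10.2, 0, 0, 0, 0, 0, -26, -12, 0, 0, 0, 0, 0, -29.7, -13.8, 0, 0, 0, 0, 0, -33.4, -15.6, 0, 0, 0, 0, 0, -37, -17.4, 0, 0, 0, 0, 0]}}

```text
time: 6.05
eef_pos: [0.5119, -0.3526, 0.1593]
tcp_rot: [0.668, 0.744, -0.0, 0.0]
contact_force: [1.0, 0.6, -0.0]
opening: 1.001
finger_force: 0.0
```

```bash
python3 - <<'E'
from h import *
to((492,-411,150,6))
c=cam("top");H,S,V=cv2.split(cv2.cvtColor(c["color"],cv2.COLOR_BGR2HSV))
m=((S<60)&(V>120)).astype(np.uint8); b=m[170:245,245:335]
cs,_=cv2.findContours(b,cv2.RETR_EXTERNAL,cv2.CHAIN_APPROX_NONE)
k=max(cs,key=cv2.contourArea)[:,0]+[245,170]
print(cv2.minAreaRect((plane(c,k,.048)[:,:2]*1000).astype(np.float32)))
cv2.imwrite("pics/c.png",cv2.resize(c["color"][160:340,180:520],None,fx=2.2,fy=2.2))
E
```

```text
t6.0 [ 511.9 -352.6  159.3] yaw6.2 open1.00 F0 contact [ 1.   0.6 -0. ]
(492, -411, 150) [-5.59 -2.61  0.93] [0.  0.  0.2] q6~-46
((643.0764770507812, 39.726905822753906), (15.254262924194336, 96.42749786376953), 5.961419582366943)
```

View pics/c.png

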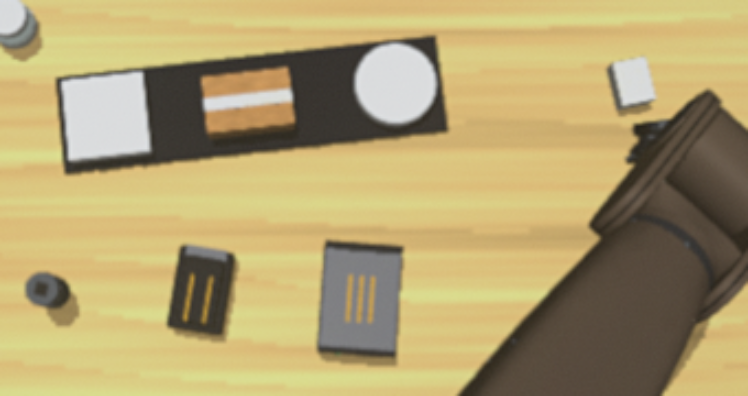

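The carton stands on the board, in line, at about (643,40); target (646,36), so it's within tolerance.

Request:
{"name": "arm_command", "arguments": {"series": [-2.7, -1.3, 0.5, 0, 0, 0, 0, -5, -2.4, 0.9, 0, 0, 0, 0, -5, -2.4, 0.9, 0, 0, 0, 0, -5, -2.4, 0.9, 0, 0, 0, 0]}}

```text
time: 6.43
eef_pos: [0.4937, -0.4037, 0.1497]
tcp_rot: [0.669, 0.743, 0.0, -0.001]
contact_force: [0.6, 0.5, -0.6]
opening: 0.998
finger_force: 0.0
```

```bash
python3 - <<'E'
from h import *
to((492,-411,150,6),(492,-411,12,6))
E
```

```text
t6.4 [ 493.7 -403.7  149.7] yaw6.0 open1.00 F0 contact [ 0.6  0.5 -0.6]
(492, -411, 150) [-0.71 -0.25 -0.03] [-0.  -0.1  0. ] q6~-46
(492, -411, 12) [-0.72 -0.24 13.77] [-0.  -0.1  0. ] q6~-46
```

Request:
{"name": "arm_command", "arguments": {"series": [-0.7, -0.3, 4, 0, 0, 0, 0, -0.7, -0.3, 8, 0, 0, 0, 0, -0.7, -0.3, 12, 0, 0, 0, 0, -0.7, -0.3, 13.6, 0, 0, 0, 0, -0.7, -0.3, 13.6, 0, 0, 0, 0, -0.7, -0.3, 13.6, 0, 0, 0, 1, -0.7, -0.3, 13.6, 0, 0, 0, 1, -0.7, -0.3, 13.6, 0, 0, 0, 1, -0.7, -0.3, 13.6, 0, 0, 0, 1, -0.7, -0.3, 13.6, 0, 0, 0, 1], "force": 50}}

```text
time: 7.27
eef_pos: [0.4942, -0.4118, 0.0178]
tcp_rot: [0.668, 0.744, -0.0, 0.003]
contact_force: [0.4, 0.9, 6.7]
opening: 0.614
finger_force: 53.3
```

Request:
{"name": "arm_command", "arguments": {"series": [0, 0, 0, 0, 0, 0, 1, 0, 0, 0, 0, 0, 0, 1, 0, 0, 0, 0, 0, 0, 1, 0, 0, 0, 0, 0, 0, 1]}}

```text
time: 7.6
eef_pos: [0.4942, -0.4118, 0.0178]
tcp_rot: [0.668, 0.744, -0.0, 0.003]
contact_force: [1.2, 0.7, 6.2]
opening: 0.614
finger_force: 53.3
```

```bash
python3 - <<'E'
from h import *
to((643.5,39,160,6),(492,-411,12,6))
E
```

```text
t7.6 [ 494.2 -411.8   17.8] yaw6.2 open0.61 F53 contact [1.2 0.7 6.2]
(643.5, 39, 160) [ 43.14  19.76 -14.34] [0.2 0.3 0.2] q6~-3
(492, -411, 12) [ 0.11 -0.21  0.58] [0.2 0.3 0.2] q6~-46
```

Request:
{"name": "arm_command", "arguments": {"series": [0, 0, -4, 0, 0, 0, 1, 0, 0, -8, 0, 0, 0, 1, 0, 0, -12, 0, 0, 0, 1, 3.4, 1.5, -13.8, 0, 0, 0, 1, 7, 3.2, -14, 0, 0, 0, 1, 10.6, 4.8, -14, 0, 0, 0, 1, 14.2, 6.5, -14, 0, 0, 0, 1, 17.8, 8.1, -14, 0, 0, 0, 1, 21.4, 9.8, -14, 0, 0, 0, 1, 25, 11.4, -14, 0, 0, 0, 1]}}

```text
time: 8.43
eef_pos: [0.5786, -0.1475, 0.1546]
tcp_rot: [0.668, 0.744, 0.0, 0.0]
contact_force: [0.6, -0.5, -2.1]
opening: 0.613
finger_force: 53.4
```

Request:
{"name": "arm_command", "arguments": {"series": [3.6, 1.7, 0, 0, 0, 0, 1, 7.2, 3.3, 0, 0, 0, 0, 1, 10.8, 5, 0, 0, 0, 0, 1, 14.4, 6.6, 0, 0, 0, 0, 1, 18.1, 8.3, 0, 0, 0, 0, 1, 18.1, 8.3, 0, 0, 0, 0, 1, 18.1, 8.3, 0, 0, 0, 0, 1, 18.1, 8.3, 0, 0, 0, 0, 1]}}

```text
time: 9.1
eef_pos: [0.6412, 0.0396, 0.1541]
tcp_rot: [0.668, 0.745, -0.0, -0.0]
contact_force: [-0.5, -0.1, -2.1]
opening: 0.617
finger_force: 53.5
```

```bash
python3 - <<'E'
from h import *
to((643.5,39,100,6),(643.5,39,66,6))
for n in('top','scene'):
  c=cam(n);cv2.imwrite('pics/d%s.png'%n,c['color'])
cv2.imwrite('pics/d.png',cv2.resize(c['color'][180:360,220:440],None,fx=3,fy=3))
E
```

```text
t9.1 [641.2  39.6 154.1] yaw6.2 open0.62 F53 contact [-0.5 -0.1 -2.1]
(643.5, 39, 100) [-0.08  0.22  5.41] [-0.   0.   0.2] q6~-3
(643.5, 39, 66) [-0.08  0.23  8.81] [-0.   0.   0.2] q6~-3
```

View pics/d.png

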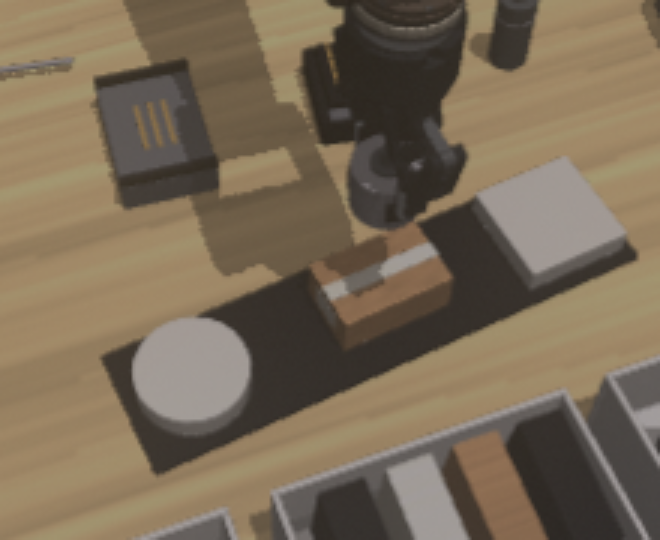

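```bash
python3 - <<'E'
from h import *
c=cam("scene")
a=np.linspace(0,2*np.pi,73)
for dy in(0,-5,-10,-15):
  for dx in (0,):
    P=np.concatenate([np.c_[641.2+dx+27*np.cos(a),39.6+dy+27*np.sin(a),0*a+z] for z in(136.3,180.3)])/1000
    u=proj(c,P);print(dy,"left",u[:73,0].min(),"top-ring left",u[73:,0].min(),"bottom",u[:,1].max(),"arbor",proj(c,[.6412,.0396+dy/1000,.1963]))
cv2.imwrite('pics/d2.png',cv2.resize(c['color'][210:270,320:390],None,fx=8,fy=8,interpolation=cv2.INTER_CUBIC))
E
```

```text
0 left 336.4076601441019 top-ring left 337.1530031233592 bottom 256.0010058146105 arbor [[350.52555475 228.70514141]]
-5 left 334.27249880694615 top-ring left 334.9352161523114 bottom 256.6748559282897 arbor [[348.28982146 229.37327814]]
-10 left 332.132857072869 top-ring left 332.71261127659614 bottom 257.35017301786485 arbor [[346.04924472 230.04285542]]
-15 left 329.9887085131796 top-ring left 330.4851590293433 bottom 258.02696586826784 arbor [[343.80379471 230.7138821 ]]
```

View pics/d2.png

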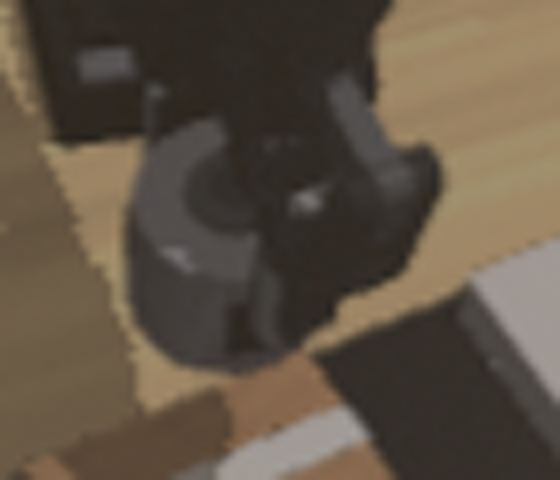

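The saw's left edge sits at column 336 and its bottom at row 256, matching a centred grip, so I'll lower it onto the carton.

Request:
{"name": "arm_command", "arguments": {"series": [-0.1, 0.2, 3, 0, 0, 0, 1, -0.1, 0.2, 5.5, 0, 0, 0, 1, -0.1, 0.2, 7, 0, 0, 0, 1, -0.1, 0.2, 8, 0, 0, 0, 1, -0.1, 0.2, 8.6, 0, 0, 0, 1, -0.1, 0.2, 8.8, 0, 0, 0, 1, -0.1, 0.2, 8.8, 0, 0, 0, 1, -0.1, 0.2, 8.8, 0, 0, 0, 1]}}

```text
time: 9.92
eef_pos: [0.6447, 0.0384, 0.0677]
tcp_rot: [0.668, 0.744, 0.001, 0.001]
contact_force: [-1.1, -0.1, -1.6]
opening: 0.611
finger_force: 53.4
```

```bash
python3 - <<'E'
from h import *
to((643.5,39,66,6))
E
```

```text
t9.9 [644.7  38.4  67.7] yaw6.2 open0.61 F53 contact [-1.1 -0.1 -1.6]
(643.5, 39, 66) [ 0.08 -0.12  0.17] [0.1 0.  0.2] q6~-3
```

Request:
{"name": "arm_command", "arguments": {"series": [0, -0.1, 0.2, 0, 0, 0, 1, 0, -0.1, 0.3, 0, 0, 0, 1, 0, -0.1, 0.3, 0, 0, 0, 1]}}

```text
time: 10.17
eef_pos: [0.6441, 0.0385, 0.0658]
tcp_rot: [0.668, 0.744, 0.001, 0.001]
contact_force: [-0.9, -0.4, 4.8]
opening: 0.615
finger_force: 54.1
```

Request:
{"name": "arm_command", "arguments": {"series": [0, 0, 0, 0, 0, 0, 0.5, 0, 0, 0, 0, 0, 0, 0.3, 0, 0, 0, 0, 0, 0, 0, 0, 0, 0, 0, 0, 0, 0, 0, 0, 0, 0, 0, 0, 0, 0, 0, -3, 0, 0, 0, 0, 0, 0, -7, 0, 0, 0, 0, 0, 0, -10, 0, 0, 0, 0, 0, 0, -10, 0, 0, 0, 0]}}

```text
time: 10.92
eef_pos: [0.6473, 0.0383, 0.1721]
tcp_rot: [0.668, 0.744, 0.004, 0.006]
contact_force: [0.8, 0.4, 1.4]
opening: 1.001
finger_force: 0.0
```

```bash
python3 - <<'E'
from h import *
to((439.5,255,180,30),(439.5,255,180,-15))
E
```

```text
t10.9 [647.3  38.3 172.1] yaw6.2 open1.00 F0 contact [0.8 0.4 1.4]
(439.5, 255, 180) [ 23.79 -18.31  -1.11] [  0.8   0.3 -23.8] q6~0
(439.5, 255, 180) [ 23.79 -18.31  -1.11] [ 0.8  0.  21.2] q6~45
```

Request:
{"name": "arm_command", "arguments": {"series": [3, -2.3, 0, 0, 0, 0, 0, 6, -4.6, 0, 0, 0, 0, 0, 9, -6.9, 0, 0, 0, 0, 0, 12, -9.2, 0, 0, 0, 0, 0, 15, -11.5, 0, 0, 0, 0, 0, 18, -13.8, 0, 0, 0, 0, 0, 21, -16.1, 0, 0, 0, 0, 0, 23.3, -18, 0, 0, 0, 0, 0, 23.3, -18, 0, 0, 0, 0, 0, 23.3, -18, 0, 0, 0, 0, 0]}}

```text
time: 11.75
eef_pos: [0.4377, 0.2516, 0.1631]
tcp_rot: [0.667, 0.745, -0.0, 0.0]
contact_force: [-0.0, 0.3, -1.2]
opening: 1.0
finger_force: 0.0
```

```bash
python3 - <<'E'
from h import *
to((439.5,255.5,22,6))
for n in('top','scene'):
  c=cam(n);cv2.imwrite('pics/e%s.png'%n,c['color'])
  if n=='top':a=c['color'][160:310,180:400]
cv2.imwrite('pics/e.png',cv2.resize(np.vstack([a,c['color'][150:300,240:460]]),None,fx=2,fy=2))
E
```

```text
t11.8 [437.7 251.6 163.1] yaw6.4 open1.00 F0 contact [-0.   0.3 -1.2]
(439.5, 255.5, 22) [ 0.37  0.22 14.11] [0.  0.  0.4] q6~24
```

View pics/e.png

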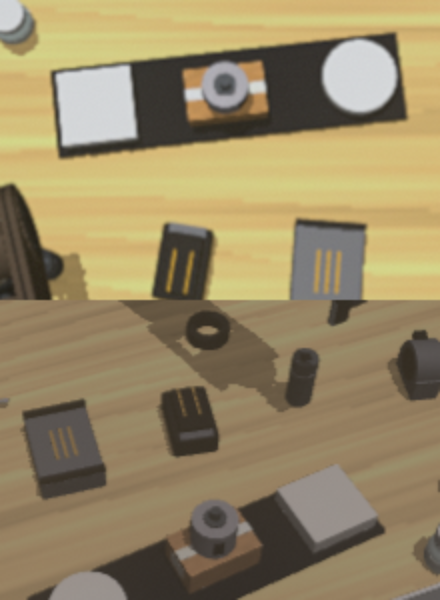

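The saw stands upright in the middle of the carton (top view crop (225,85)). Next the socket.

Request:
{"name": "arm_command", "arguments": {"series": [0.4, 0.2, 3, 0, 0, 0, 0, 0.4, 0.2, 6, 0, 0, 0, 0, 0.4, 0.2, 10, 0, 0, 0, 0, 0.4, 0.2, 13, 0, 0, 0, 0, 0.4, 0.2, 14, 0, 0, 0, 0, 0.4, 0.2, 14, 0, 0, 0, 1, 0.4, 0.2, 14, 0, 0, 0, 1, 0.4, 0.2, 14, 0, 0, 0, 1, 0.4, 0.2, 14, 0, 0, 0, 1, 0.4, 0.2, 14, 0, 0, 0, 1], "force": 50}}

```text
time: 12.68
eef_pos: [0.4422, 0.2556, 0.0259]
tcp_rot: [0.668, 0.744, 0.002, 0.001]
contact_force: [-0.4, -1.0, 5.6]
opening: 0.411
finger_force: 50.1
```

Request:
{"name": "arm_command", "arguments": {"series": [0, 0, 0, 0, 0, 0, 1, 0, 0, 0, 0, 0, 0, 1, 0, 0, 0, 0, 0, 0, 1, 0, 0, 0, 0, 0, 0, 1, 0, 0, 0, 0, 0, 0, 1]}}

```text
time: 13.1
eef_pos: [0.4422, 0.2556, 0.0259]
tcp_rot: [0.668, 0.744, 0.002, 0.001]
contact_force: [-0.6, -0.3, 6.8]
opening: 0.409
finger_force: 50.2
```

```bash
python3 - <<'E'
from h import *
to((439.5,255.5,22,6),(663,-123,160,6))
E
```

```text
t13.1 [442.2 255.6  25.9] yaw6.2 open0.41 F50 contact [-0.6 -0.3  6.8]
(439.5, 255.5, 22) [ 0.02 -0.28  0.39] [ 0.3 -0.   0.2] q6~24
(663, -123, 160) [-40.01  17.92 -13.35] [ 0.3 -0.   0.2] q6~-17
```

Request:
{"name": "arm_command", "arguments": {"series": [0, 0, -4, 0, 0, 0, 1, 0, 0, -8, 0, 0, 0, 1, 0, 0, -12, 0, 0, 0, 1, -2, 1, -15.5, 0, 0, 0, 1, -5.5, 2.5, -16.5, 0, 0, 0, 1, -9, 4, -16.5, 0, 0, 0, 1, -12.5, 5.6, -16.5, 0, 0, 0, 1, -16, 7.2, -16.5, 0, 0, 0, 1, -19.5, 8.8, -16.5, 0, 0, 0, 1, -23, 10.4, -16.5, 0, 0, 0, 1]}}

```text
time: 13.93
eef_pos: [0.5686, 0.036, 0.1883]
tcp_rot: [0.668, 0.744, 0.0, -0.0]
contact_force: [0.6, 0.5, -2.6]
opening: 0.41
finger_force: 50.9
```

Request:
{"name": "arm_command", "arguments": {"series": [-3.5, 1.6, 0, 0, 0, 0, 1, -7, 3.2, 0, 0, 0, 0, 1, -10.5, 4.7, 0, 0, 0, 0, 1, -14, 6.2, 0, 0, 0, 0, 1, -17, 7.5, 2, 0, 0, 0, 1, -17, 7.5, 5, 0, 0, 0, 1, -17, 7.5, 5, 0, 0, 0, 1, -17, 7.5, 5, 0, 0, 0, 1]}}

```text
time: 14.6
eef_pos: [0.659, -0.1227, 0.135]
tcp_rot: [0.668, 0.744, -0.001, -0.003]
contact_force: [-0.1, -0.0, -2.9]
opening: 0.408
finger_force: 51.1
```

```bash
python3 - <<'E'
from h import *
to((663.3,-123,60,6))
E
```

```text
t14.6 [ 659.  -122.7  135. ] yaw6.2 open0.41 F51 contact [-0.1 -0.  -2.9]
(663.3, -123, 60) [-0.1   0.48  7.49] [-0.4 -0.2  0.1] q6~-17
```

Request:
{"name": "arm_command", "arguments": {"series": [0, 0.4, 2, 0, 0, 0, 1, 0, 0.4, 4, 0, 0, 0, 1, 0, 0.4, 6, 0, 0, 0, 1, 0, 0.4, 7, 0, 0, 0, 1, 0, 0.4, 7.4, 0, 0, 0, 1, 0, 0.4, 7.6, 0, 0, 0, 1, 0, 0.4, 7.6, 0, 0, 0, 1, 0, 0.4, 7.6, 0, 0, 0, 1]}}

```text
time: 15.27
eef_pos: [0.6664, -0.1231, 0.0643]
tcp_rot: [0.668, 0.744, 0.001, 0.001]
contact_force: [0.5, -0.1, -2.8]
opening: 0.411
finger_force: 51.1
```

```bash
python3 - <<'E'
from h import *
to((663.3,-123,59,6))
E
```

```text
t15.3 [ 666.4 -123.1   64.3] yaw6.2 open0.41 F51 contact [ 0.5 -0.1 -2.8]
(663.3, -123, 59) [ 0.04 -0.31  0.53] [0.2 0.1 0.2] q6~-17
```

Request:
{"name": "arm_command", "arguments": {"series": [0, -0.3, 0.2, 0, 0, 0, 1, 0, -0.3, 0.4, 0, 0, 0, 1, 0, -0.3, 0.6, 0, 0, 0, 1, 0, -0.3, 0.7, 0, 0, 0, 1, 0, -0.3, 0.7, 0, 0, 0, 1]}}

```text
time: 15.68
eef_pos: [0.6628, -0.1236, 0.059]
tcp_rot: [0.668, 0.744, -0.0, -0.0]
contact_force: [-6.2, 1.1, 10.0]
opening: 0.406
finger_force: 52.3
```

Request:
{"name": "arm_command", "arguments": {"series": [0, 0, 0, 0, 0, 0, 0.5, 0, 0, 0, 0, 0, 0, 0.3, 0, 0, 0, 0, 0, 0, 0, 0, 0, 0, 0, 0, 0, 0, 0, 0, 0, 0, 0, 0, 0, 0, 0, -3, 0, 0, 0, 0, 0, 0, -7, 0, 0, 0, 0, 0, 0, -11, 0, 0, 0, 0, 0, 0, -14, 0, 0, 0, 0, 0, 0, -14, 0, 0, 0, 0]}}

```text
time: 16.52
eef_pos: [0.6666, -0.1246, 0.2053]
tcp_rot: [0.668, 0.744, 0.003, 0.007]
contact_force: [0.8, -0.0, 1.5]
opening: 1.0
finger_force: 0.0
```

```bash
python3 - <<'E'
from h import *
to((467,427,190,75))
E
```

```text
t16.5 [ 666.6 -124.6  205.3] yaw6.2 open1.00 F0 contact [ 0.8 -0.   1.5]
(467, 427, 190) [ 57.   -13.91   0.95] [  0.5   0.8 -68.8] q6~-33
```

Request:
{"name": "arm_command", "arguments": {"series": [3.9, -0.9, 0, 0, 0, -5, 0, 7.8, -1.9, 0, 0, 0, -10, 0, 11.7, -2.8, 0, 0, 0, -15, 0, 15.6, -3.8, 0, 0, 0, -20, 0, 19.5, -4.7, 0, 0, 0, -25, 0, 23.4, -5.7, 0, 0, 0, -30, 0, 27.3, -6.6, 0, 0, 0, -35, 0, 31.2, -7.6, 0, 0, 0, -40, 0, 35, -8.5, 0, 0, 0, -45, 0, 39, -9.5, 0, 0, 0, -50, 0]}}

```text
time: 17.35
eef_pos: [0.525, 0.2557, 0.1951]
tcp_rot: [0.289, 0.957, 0.0, 0.0]
contact_force: [1.2, 0.4, -0.8]
opening: 1.004
finger_force: 0.0
```

```bash
python3 - <<'E'
from h import *
to((467,427,190,75))
E
```

```text
t17.4 [525.  255.7 195.1] yaw56.4 open1.00 F0 contact [ 1.2  0.4 -0.8]
(467, 427, 190) [14.3  11.06  0.51] [  0.    0.  -18.6] q6~-33
```

Request:
{"name": "arm_command", "arguments": {"series": [3, 2.4, 0, 0, 0, -5, 0, 6, 4.8, 0, 0, 0, -10, 0, 9, 7.2, 0, 0, 0, -15, 0, 12, 9.6, 0.5, 0, 0, -18.5, 0, 13.7, 10.6, 0.5, 0, 0, -18.5, 0, 13.7, 10.6, 0.5, 0, 0, -18.5, 0, 13.7, 10.6, 0.5, 0, 0, -18.5, 0]}}

```text
time: 17.93
eef_pos: [0.4703, 0.4192, 0.1896]
tcp_rot: [0.132, 0.991, -0.0, -0.0]
contact_force: [0.3, -0.5, -0.5]
opening: 1.001
finger_force: 0.0
```

```bash
python3 - <<'E'
from h import *
to((467,427,15,75))
c=cam('top');cv2.imwrite('pics/f1.png',c['color']);a=c['color'][170:320,90:310]
H,S,V=cv2.split(cv2.cvtColor(c["color"],cv2.COLOR_BGR2HSV))
c=cam('scene');
cv2.imwrite('pics/f.png',cv2.resize(np.vstack([a,c['color'][100:250,360:580]]),None,fx=2,fy=2))
E
```

```text
t17.9 [470.3 419.2 189.6] yaw74.8 open1.00 F0 contact [ 0.3 -0.5 -0.5]
(467, 427, 15) [ 0.52  0.68 17.46] [-0.1 -0.  -0.2] q6~-33
```

View pics/f.png

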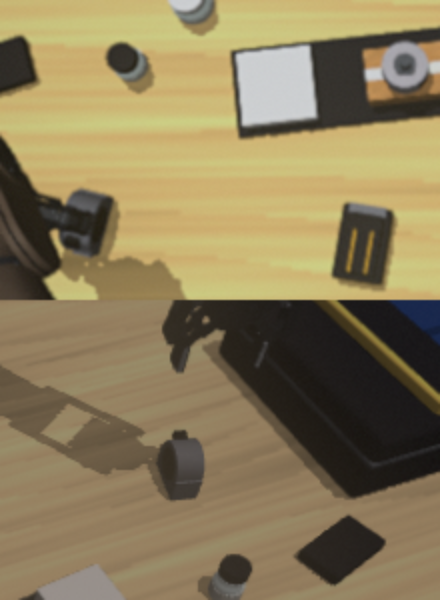

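```bash
python3 - <<'E'
from h import *
import pickle
for n in("scene","top"):
  c=pickle.load(open(n+"0.pkl","rb"))
  ax=np.array([np.cos(np.radians(-15)),np.sin(np.radians(-15)),0])*37; ay=np.array([-ax[1],ax[0],0])/37*19
  for ctr in((467,427),(467,435)):
    C=np.array([*ctr,0.])
    P=[C+i*ax+j*ay for i in(1,-1) for j in(1,-1)]+[C+j*ay+[0,0,68] for j in(1,-1)]
    print(n,ctr,proj(c,np.array(P)/1000).round(1).tolist())
c=pickle.load(open("scene0.pkl","rb"));a=c["color"][155:210,430:475]
t=pickle.load(open("top0.pkl","rb"));b=t["color"][255:310,110:155]
cv2.imwrite("pics/g.png",cv2.resize(np.hstack([a,b]),None,fx=8,fy=8,interpolation=cv2.INTER_CUBIC))
E
```

```text
scene (467, 427) [[459.0, 197.7], [445.5, 198.7], [451.6, 178.6], [438.6, 179.6], [461.8, 170.4], [447.9, 171.4]]
scene (467, 435) [[461.6, 196.9], [448.1, 197.9], [454.1, 177.9], [441.0, 178.9], [464.4, 169.7], [450.5, 170.7]]
top (467, 427) [[131.0, 264.9], [145.7, 268.8], [122.5, 294.2], [137.2, 298.2], [117.8, 277.5], [133.3, 281.6]]
top (467, 435) [[127.8, 264.9], [142.5, 268.8], [119.2, 294.2], [134.0, 298.2], [114.5, 277.5], [129.9, 281.6]]
```

View pics/g.png

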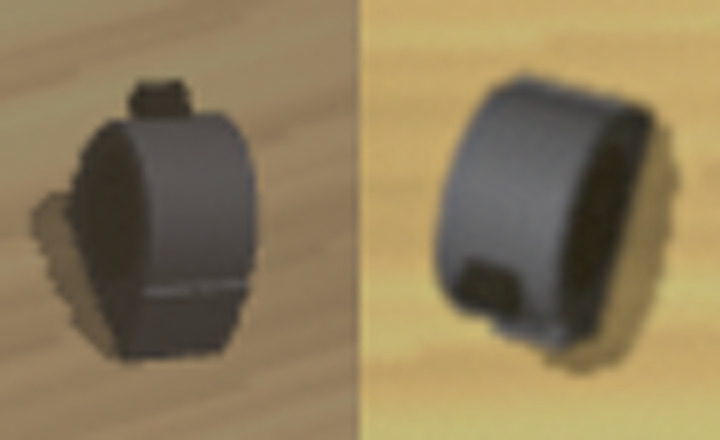

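The tape's base corners, at (458,199) and (445,200) in the scene view, match the estimate within 1 px.

Request:
{"name": "arm_command", "arguments": {"series": [0.5, 0.7, 4, 0, 0, 0, 0, 0.5, 0.7, 8, 0, 0, 0, 0, 0.5, 0.7, 12, 0, 0, 0, 0, 0.5, 0.7, 15, 0, 0, 0, 0, 0.5, 0.7, 17, 0, 0, 0, 0, 0.5, 0.7, 17.2, 0, 0, 0, 0, 0.5, 0.7, 17.2, 0, 0, 0, 1, 0.5, 0.7, 17.2, 0, 0, 0, 1, 0.5, 0.7, 17.2, 0, 0, 0, 1, 0.5, 0.7, 17.2, 0, 0, 0, 1], "force": 50}}

```text
time: 18.87
eef_pos: [0.4694, 0.4265, 0.021]
tcp_rot: [0.133, 0.991, 0.0, 0.001]
contact_force: [-1.3, -3.9, 3.7]
opening: 0.455
finger_force: 2.3
```

Request:
{"name": "arm_command", "arguments": {"series": [0, 0, 0, 0, 0, 0, 1, 0, 0, 0, 0, 0, 0, 1, 0, 0, 0, 0, 0, 0, 1, 0, 0, 0, 0, 0, 0, 1, 0, 0, 0, 0, 0, 0, 1]}}

```text
time: 19.28
eef_pos: [0.4697, 0.427, 0.0211]
tcp_rot: [0.133, 0.991, 0.001, 0.002]
contact_force: [0.4, -2.6, 6.9]
opening: 0.44
finger_force: 51.9
```

```bash
python3 - <<'E'
from h import *
to((629.6,195,150,75),(629.6,195,150,96))
E
```

```text
t19.3 [469.7 427.   21.1] yaw74.7 open0.44 F52 contact [ 0.4 -2.6  6.9]
(629.6, 195, 150) [-21.59 -18.14 -12.85] [ 0.1  0.2 -0.3] q6~-58
(629.6, 195, 150) [-21.59 -18.14 -12.85] [  0.1   0.2 -21.3] q6~-79
```

Request:
{"name": "arm_command", "arguments": {"series": [0, 0, -4, 0, 0, 0, 1, 0, 0, -8, 0, 0, 0, 1, 0, 0, -12, 0, 0, 0, 1, -3, -2.5, -13, 0, 0, 0, 1, -6, -5, -13, 0, 0, 0, 1, -9, -7.5, -13, 0, 0, 0, 1, -12, -10, -13, 0, 0, 0, 1, -15, -12.6, -13, 0, 0, 0, 1, -18, -15.2, -13, 0, 0, 0, 1, -21, -17.8, -13, 0, 0, 0, 1]}}

```text
time: 20.12
eef_pos: [0.624, 0.1981, 0.1481]
tcp_rot: [0.133, 0.991, 0.0, 0.0]
contact_force: [0.6, 0.4, -3.5]
opening: 0.44
finger_force: 51.9
```

Request:
{"name": "arm_command", "arguments": {"series": [-0.8, -0.5, 1, 0, 0, 0, 1, -0.8, -0.5, 3, 0, 0, 0, 1, -0.8, -0.5, 5, 0, 0, 0, 1, -0.8, -0.5, 5, 0, 0, 0, 1, -0.8, -0.5, 5, 0, 0, 0, 1]}}

```text
time: 20.53
eef_pos: [0.6282, 0.1927, 0.0962]
tcp_rot: [0.133, 0.991, -0.0, -0.002]
contact_force: [0.8, -0.8, -3.8]
opening: 0.442
finger_force: 51.6
```

```bash
python3 - <<'E'
from h import *
to((632,195,54,75))
c=cam('scene')
cv2.imwrite('pics/i.png',cv2.resize(c['color'][150:300,330:500],None,fx=4,fy=4))
E
```

```text
t20.5 [628.2 192.7  96.2] yaw74.7 open0.44 F52 contact [ 0.8 -0.8 -3.8]
(632, 195, 54) [-0.32  0.33  4.22] [-0.1 -0.2 -0.3] q6~-58
```

View pics/i.png

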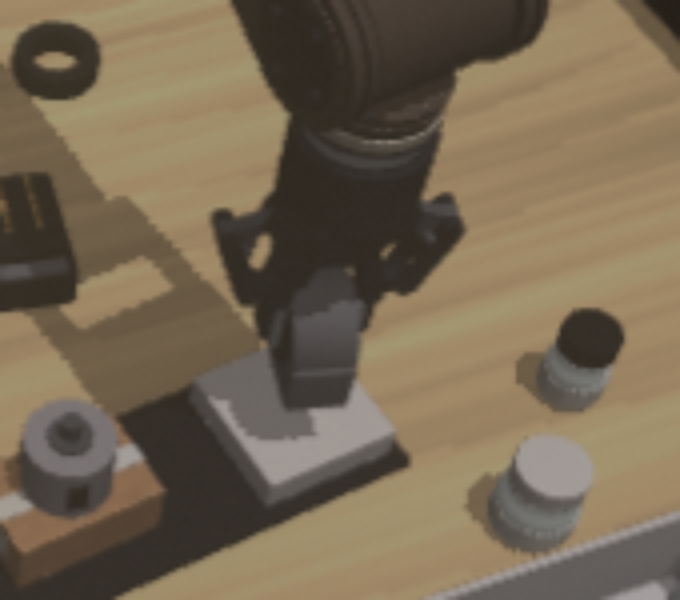

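The tape hangs upright over the square riser, around crop (318,345).

Request:
{"name": "arm_command", "arguments": {"series": [-0.3, 0.3, 2, 0, 0, 0, 1, -0.3, 0.3, 3, 0, 0, 0, 1, -0.3, 0.3, 3.7, 0, 0, 0, 1, -0.3, 0.3, 4.1, 0, 0, 0, 1, -0.3, 0.3, 4.4, 0, 0, 0, 1, -0.3, 0.3, 4.4, 0, 0, 0, 1, -0.3, 0.3, 4.4, 0, 0, 0, 1]}}

```text
time: 21.17
eef_pos: [0.6342, 0.1947, 0.0551]
tcp_rot: [0.133, 0.991, 0.0, 0.001]
contact_force: [0.0, -0.2, -2.7]
opening: 0.438
finger_force: 51.9
```

```bash
python3 - <<'E'
from h import *
to((632,195,54,75))
E
```

```text
t21.2 [634.2 194.7  55.1] yaw74.7 open0.44 F52 contact [ 0.  -0.2 -2.7]
(632, 195, 54) [ 0.22 -0.03  0.11] [ 0.   0.1 -0.3] q6~-58
```

Request:
{"name": "arm_command", "arguments": {"series": [0.2, 0, 0.1, 0, 0, 0, 1, 0.2, 0, 0.3, 0, 0, 0, 1, 0.2, 0, 0.3, 0, 0, 0, 1]}}

```text
time: 21.42
eef_pos: [0.6325, 0.1953, 0.0541]
tcp_rot: [0.133, 0.991, 0.0, 0.001]
contact_force: [-4.1, -1.8, 6.6]
opening: 0.447
finger_force: 52.7
```

Request:
{"name": "arm_command", "arguments": {"series": [0, 0, 0, 0, 0, 0, 0.5, 0, 0, 0, 0, 0, 0, 0.3, 0, 0, 0, 0, 0, 0, 0, 0, 0, 0, 0, 0, 0, 0, 0, 0, 0, 0, 0, 0, 0, 0, 0, -3, 0, 0, 0, 0, 0, 0, -7, 0, 0, 0, 0, 0, 0, -11, 0, 0, 0, 0, 0, 0, -11, 0, 0, 0, 0]}}

```text
time: 22.17
eef_pos: [0.6371, 0.1961, 0.1722]
tcp_rot: [0.133, 0.991, 0.002, 0.008]
contact_force: [1.5, -0.4, 1.9]
opening: 0.993
finger_force: 0.0
```

```bash
python3 - <<'E'
from h import *
to((438,92,150,80))
E
```

```text
t22.2 [637.1 196.1 172.2] yaw74.7 open0.99 F0 contact [ 1.5 -0.4  1.9]
(438, 92, 150) [ 16.49 -15.31   1.85] [ 0.4  0.9 -5.3] q6~-68
```

Request:
{"name": "arm_command", "arguments": {"series": [2.9, -2.6, 0, 0, 0, -1, 0, 5.7, -5.3, 0, 0, 0, -2, 0, 8.6, -8, 0, 0, 0, -3, 0, 11.4, -10.6, 0, 0, 0, -4, 0, 14.3, -13.3, 1, 0, 0, -5, 0, 16.3, -15, 1.5, 0, 0, -5.3, 0, 16.3, -15, 1.5, 0, 0, -5.3, 0, 16.3, -15, 1.5, 0, 0, -5.3, 0]}}

```text
time: 22.83
eef_pos: [0.4338, 0.0932, 0.1458]
tcp_rot: [0.088, 0.996, 0.0, 0.0]
contact_force: [-0.3, -0.8, 0.9]
opening: 0.999
finger_force: 0.0
```

```bash
python3 - <<'E'
from h import *
to((438,92,9,80))
E
```

```text
t22.8 [433.8  93.2 145.8] yaw79.9 open1.00 F0 contact [-0.3 -0.8  0.9]
(438, 92, 9) [-0.43 -0.05 13.68] [ 0.   0.  -0.1] q6~-68
```

Request:
{"name": "arm_command", "arguments": {"series": [-0.4, 0, 4, 0, 0, 0, 0, -0.4, 0, 8, 0, 0, 0, 0, -0.4, 0, 11, 0, 0, 0, 0, -0.4, 0, 13.4, 0, 0, 0, 0, -0.4, 0, 13.5, 0, 0, 0, 0, -0.4, 0, 13.5, 0, 0, 0, 1, -0.4, 0, 13.5, 0, 0, 0, 1, -0.4, 0, 13.5, 0, 0, 0, 1, -0.4, 0, 13.5, 0, 0, 0, 1, -0.4, 0, 13.5, 0, 0, 0, 1], "force": 60}}

```text
time: 23.67
eef_pos: [0.4416, 0.0926, 0.0139]
tcp_rot: [0.087, 0.996, -0.0, 0.003]
contact_force: [1.4, -1.7, 6.5]
opening: 0.687
finger_force: 68.4
```

Request:
{"name": "arm_command", "arguments": {"series": [0, 0, 0, 0, 0, 0, 1, 0, 0, 0, 0, 0, 0, 1, 0, 0, 0, 0, 0, 0, 1, 0, 0, 0, 0, 0, 0, 1, 0, 0, 0, 0, 0, 0, 1]}}

```text
time: 24.08
eef_pos: [0.4416, 0.0927, 0.0139]
tcp_rot: [0.087, 0.996, -0.0, 0.003]
contact_force: [0.4, -1.9, 6.7]
opening: 0.684
finger_force: 68.5
```

```bash
python3 - <<'E'
from h import *
to((438,92,9,80),(428,-80,150,85.1))
E
```

```text
t24.1 [441.6  92.7  13.9] yaw80.0 open0.68 F69 contact [ 0.4 -1.9  6.7]
(438, 92, 9) [ 0.35 -0.13  0.49] [0.  0.3 0. ] q6~-68
(428, -80, 150) [ -1.73 -17.24 -13.61] [ 0.   0.3 -5.1] q6~-96
```

Request:
{"name": "arm_command", "arguments": {"series": [0, 0, -4, 0, 0, 0, 1, 0, 0, -8, 0, 0, 0, 1, 0, 0, -10, 0, 0, 0, 1, -0.3, -3.5, -11, 0, 0, -1, 1, -0.6, -7, -11, 0, 0, -2, 1, -0.9, -10.5, -11, 0, 0, -3, 1, -1.2, -14, -11, 0, 0, -4, 1, -1.5, -16.9, -11, 0, 0, -5, 1, -1.5, -16.9, -11, 0, 0, -5, 1, -1.5, -16.9, -11, 0, 0, -5, 1]}}

```text
time: 24.92
eef_pos: [0.4232, -0.0768, 0.1206]
tcp_rot: [0.046, 0.999, 0.001, -0.001]
contact_force: [-0.0, 1.1, -5.8]
opening: 0.684
finger_force: 70.0
```

```bash
python3 - <<'E'
from h import *
to((431,-80,75,85.1),(431,-80,47,85.1))
c=cam('scene');t=cam('top')
print(proj(c,np.array([[428,-80,0]])/1000),proj(t,np.array([[428,-80,0]])/1000))
cv2.imwrite('pics/j.png',np.hstack([cv2.resize(c['color'][150:270,220:340],None,fx=3.3,fy=3.3),cv2.resize(t['color'][240:360,290:410],None,fx=3.3,fy=3.3)]))
E
```

```text
t24.9 [423.2 -76.8 120.6] yaw84.8 open0.68 F70 contact [-0.   1.1 -5.8]
(431, -80, 75) [-0.82 -0.25  4.55] [ 0.1 -0.1 -0.3] q6~-96
(431, -80, 47) [-0.82 -0.25  7.35] [ 0.1 -0.1 -0.3] q6~-96
[[272.66600744 227.74382041]] [[342.63510139 295.90762973]]
```

View pics/j.png

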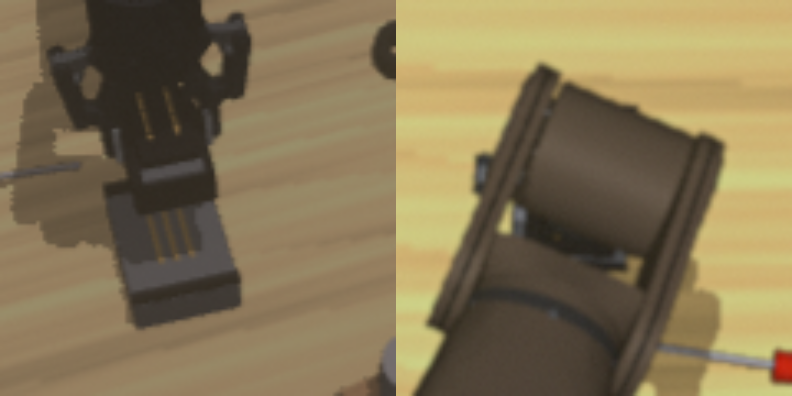

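```bash
python3 - <<'E'
from h import *
c=cam('scene')
p=plane(c,[[220+216/3.3,150+197/3.3],[220+139/3.3,150+212/3.3]],.1067)*1000
m=p.mean(0);a=np.radians(-5.2);print(p.round(1),"centre",m[:2]-45*np.array([np.cos(a),np.sin(a)]),"tcp",telemetry.get_state()["eef_pos"])
# charger front top corners (stop top z=.04) crop (240,275)?,(133,298)
q=plane(c,[[220+240/3.3,150+272/3.3],[220+133/3.3,150+296/3.3]],.04)*1000
print(q.round(1),"chg",q.mean(0)[:2]-60*np.array([np.cos(a),np.sin(a)]))
E
```

```text
[[ 469.7  -51.4  106.7]
 [ 463.8 -108.   106.7]] centre [421.93874027 -75.59945434] tcp [ 0.42341537 -0.07506071  0.12052189]
[[ 491.4  -43.4   40. ]
 [ 484.9 -125.9   40. ]] chg [428.40840761 -79.21513546]
```

Request:
{"name": "arm_command", "arguments": {"series": [-0.7, -0.3, 1, 0, 0, 0, 1, -0.7, -0.3, 2.5, 0, 0, 0, 1, -0.7, -0.3, 4, 0, 0, 0, 1, -0.7, -0.3, 5, 0, 0, 0, 1, -0.7, -0.3, 5.5, 0, 0, 0, 1, -0.7, -0.3, 5.5, 0, 0, 0, 1, -0.7, -0.3, 5.5, 0, 0, 0, 1]}}

```text
time: 25.65
eef_pos: [0.4311, -0.0794, 0.0664]
tcp_rot: [0.043, 0.999, 0.0, -0.0]
contact_force: [-0.1, 1.2, -5.3]
opening: 0.685
finger_force: 69.8
```

```bash
python3 - <<'E'
from h import *
to((430,-79.5,46,85))
E
```

```text
t25.6 [431.1 -79.4  66.4] yaw85.0 open0.68 F70 contact [-0.1  1.2 -5.3]
(430, -79.5, 46) [ 0.1  -0.02  2.04] [ 0. -0.  0.] q6~-95
```

Request:
{"name": "arm_command", "arguments": {"series": [0.1, 0, 0.5, 0, 0, 0, 1, 0.1, 0, 1, 0, 0, 0, 1, 0.1, 0, 1.5, 0, 0, 0, 1, 0.1, 0, 2, 0, 0, 0, 1, 0.1, 0, 2.2, 0, 0, 0, 1, 0.1, 0, 2.2, 0, 0, 0, 1, 0.1, 0, 2.2, 0, 0, 0, 1]}}

```text
time: 26.23
eef_pos: [0.4301, -0.0798, 0.0459]
tcp_rot: [0.044, 0.999, 0.0, -0.001]
contact_force: [-6.8, 2.7, 8.7]
opening: 0.685
finger_force: 71.7
```

```bash
python3 - <<'E'
from h import *
to((430,-79.5,46,85))
E
```

```text
t26.2 [430.1 -79.8  45.9] yaw85.0 open0.69 F72 contact [-6.8  2.7  8.7]
(430, -79.5, 46) [ 0.01  0.03 -0.01] [ 0.  -0.1 -0. ] q6~-95
```

Seated at the right height. I'll release, rise, and swing away to see everything.

Request:
{"name": "arm_command", "arguments": {"series": [0, 0, 0, 0, 0, 0, 0.5, 0, 0, 0, 0, 0, 0, 0.3, 0, 0, 0, 0, 0, 0, 0, 0, 0, 0, 0, 0, 0, 0, 0, 0, 0, 0, 0, 0, 0, 0, 0, -4, 0, 0, 0, 0, 0, 0, -8, 0, 0, 0, 0, 0, 0, -12, 0, 0, 0, 0, 0, 0, -16, 0, 0, 0, 0, 0, 0, -16, 0, 0, 0, 0]}}

```text
time: 27.07
eef_pos: [0.4349, -0.0818, 0.214]
tcp_rot: [0.044, 0.999, -0.003, 0.008]
contact_force: [0.9, -0.5, 0.3]
opening: 0.991
finger_force: 0.0
```

Request:
{"name": "arm_command", "arguments": {"series": [0, -3.5, 0, 0, 0, 0, 0, 0, -7, 0, 0, 0, 0, 0, 0, -10.5, 0, 0, 0, 0, 0, 0, -14, 0, 0, 0, 0, 0, 0, -17.5, 0, 0, 0, 0, 0, 0, -21, 0, 0, 0, 0, 0, 0, -24.5, 0, 0, 0, 0, 0, 0, -28, 0, 0, 0, 0, 0, 0, -31.5, 0, 0, 0, 0, 0, 0, -35, 0, 0, 0, 0, 0]}}

```text
time: 27.9
eef_pos: [0.399, -0.4304, 0.2039]
tcp_rot: [0.044, 0.999, -0.0, 0.0]
contact_force: [0.5, -0.7, 0.6]
opening: 0.999
finger_force: 0.0
```

```bash
python3 - <<'E'
from h import *
to()
t=cam('top');c=cam('scene')
cv2.imwrite('pics/k.png',np.vstack([cv2.resize(t['color'][165:335,190:400],None,fx=1.75,fy=1.75),cv2.resize(c['color'][180:350,240:450],None,fx=1.75,fy=1.75)]))
H,S,V=cv2.split(cv2.cvtColor(t["color"],cv2.COLOR_BGR2HSV))
def blob(m,b,z,n):
    x0,y0,x1,y1=b;cs,_=cv2.findContours(m[y0:y1,x0:x1].astype(np.uint8),cv2.RETR_EXTERNAL,cv2.CHAIN_APPROX_NONE)
    k=max(cs,key=cv2.contourArea)[:,0]+[x0,y0];r=cv2.minAreaRect((plane(t,k,z)[:,:2]*1000).astype(np.float32));print(n,np.round(r[0],1),np.round(r[1],1),round(r[2],1))
blob((V<110)&(S<60),(340,165,388,220),.10,"socket")
blob((S>90)&(H<18),(262,185,318,228),.04,"carton")
blob((S<60)&(V>105)&(V<185),(275,185,312,222),.092,"saw")
for n,b,z in [("batt",(320,262,370,322),.078)]:
    m=((S>90)&(V>80)&(H<30)).astype(np.uint8); x0,y0,x1,y1=b
    cs,_=cv2.findContours(m[y0:y1,x0:x1],cv2.RETR_EXTERNAL,cv2.CHAIN_APPROX_NONE)
    for k in cs:
        x,y,w,h=cv2.boundingRect(k)
        if x>0 and y>0 and x+w<x1-x0 and y+h<y1-y0:
            P=plane(t,(k[:,0]+[x0,y0]),z)*1000; print(n,np.round((P.max(0)+P.min(0))[:2]/2,1),np.ptp(P,axis=0)[:2])
E
```

```text
t27.9 [ 399.  -430.4  203.9] yaw85.0 open1.00 F0 contact [ 0.5 -0.7  0.6]
socket [ 646.8 -118.2] [94.3 96.2] 89.6
carton [620.7  37. ] [31.3 99.6] 6.5
saw [641.2  37.6] [57.6 51.7] 89.5
batt [419.9 -87.3] [50.13074072  9.92373603]
batt [420.2 -66.8] [50.11314385  9.87599454]
```

View pics/k.png

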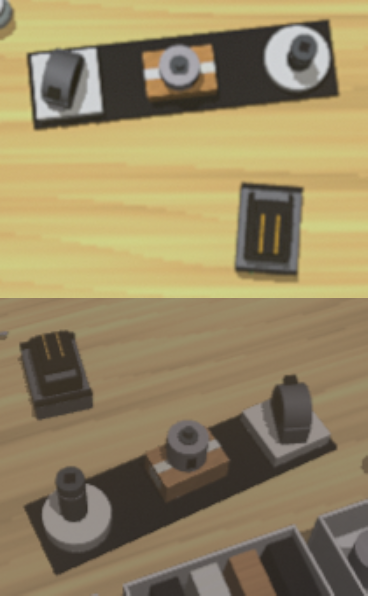

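```bash
python3 - <<'E'
from h import *
t=cam('top');c=cam('scene')
print("pred socket top", proj(t,[.6633,-.123,.113]),proj(c,[[.6633,-.123,.113],[.6633,-.123,.033]]),"tape top/base",proj(t,[.6296,.195,.1]),proj(c,[[.6296,.195,.101],[.6296,.195,.033]]))
A=cv2.resize(t['color'][175:235,200:260],None,fx=6,fy=6,interpolation=cv2.INTER_CUBIC);B=cv2.resize(t['color'][170:230,335:395],None,fx=6,fy=6,interpolation=cv2.INTER_CUBIC)
C=cv2.resize(c['color'][260:330,245:315],None,fx=5,fy=5,interpolation=cv2.INTER_CUBIC);D=cv2.resize(c['color'][215:275,375:435],None,fx=350/60,fy=350/60,interpolation=cv2.INTER_CUBIC)
A,B=[cv2.resize(x,(290,290)) for x in(A,B)];C,D=[cv2.resize(x,(290,290)) for x in(C,D)]
cv2.imwrite('pics/l.png',np.vstack([np.hstack([A,B]),np.hstack([D,C])]))
E
```

```text
pred socket top [[362.74059259 190.07464274]] [[281.33642217 281.97253862]
 [283.68519293 300.38942765]] tape top/base [[223.70990254 206.86705673]] [[407.67948605 231.98609194]
 [403.01917643 248.99242587]]
```

View pics/l.png

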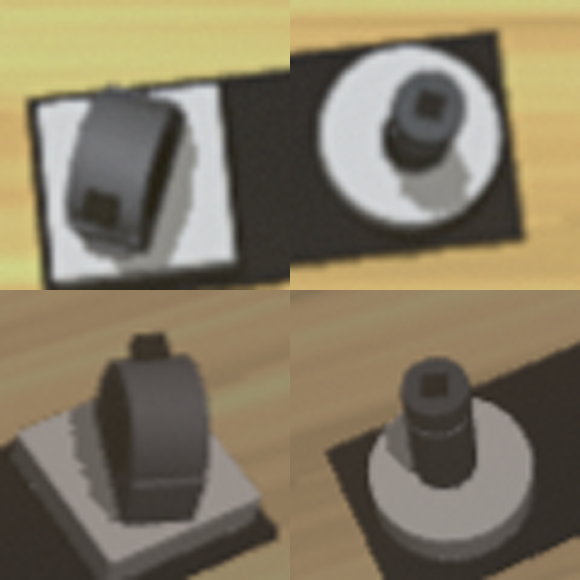

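Every object stands upright within a few mm of its place: socket top at about (364,191) against a predicted (363,190), and the tape base within about 3 px. Handing in.

```bash
python3 -c "
from h import *
print(ctrl.sign_off())"
```

```text
the job is handed in; nothing more can be done
None
```

The display is set out and the job is handed in at about 28 s of robot time: the last camera check had all five objects upright and inside the placement limits, with the arm clear, but sign-off gave no verdict.

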